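Refit the splash ring on a disc spin bowl

ROBOT

A 6-joint arm with a two-finger parallel gripper is mounted at the origin on the work surface. World frame = base frame: x ahead of the robot, y to its left, z up, the work surface at z = 0. Lengths are in m, angles in rad, forces in N, time in s.
With the tool pointing down it reaches from about 0.35 to 0.975 m from the base axis. Payload 4.9 kg.
Tool frame: the origin (TCP) lies midway between the tips of the shut fingers; the grasp point (between the pads) lies 19 mm behind it (manip.pinch_z is the distance from the TCP to the grasp point, in m); z points along the fingers, y is the direction in which the jaws open and shut (so a half turn about z gives the same grasp; the last joint's range is limited). The gripper opens to 85 mm and grips with 20 to 120 N. Pads are 22 mm wide; open, the fingers measure 114 mm over their backs; the gripper's body (76 mm by 85 mm) begins 54 mm behind the grasp point. The pads swing forward as they close: fully open they stand 13 mm farther back than shut.
Start: joints at [1.141, 0.053, 1.613, -0, 1.476, -0.119], TCP at [0.191, 0.595, 0.231] pointing down, gripper open.
Joint ranges: [-3.01, 3.01], [-1.01, 2.22], [0.06, 2.58], [-1.02, 4.17], [0.09, 2.62], [-3.14, 3.14]. Speed limits (rad/s): [2.57, 2.57, 3.14, 3.14, 3.14, 3.14].

INTERFACE

Orientations are given as a unit quaternion [w, x, y, z].
In Python, from plant import manip gives the robot as it stands.
- The arm moves only by the tool drive_tool, never from a script. Its argument "commands" is text: rows parted by semicolons, each of 5 numbers parted by spaces: the finger opening in mm, from 0 to 85.4, then the shift along the tool's x, y, z in units of 30 mm (1.0 is 30 mm), then the turn about the tool's z in degrees. A call has exactly 8 rows; each row shifts and turns the commanded pose from where the row before left it, along the tool's axes as they then stand; what a row does not reach is not made up. A row lasts 1/8 s, in which the tool goes at most 62.5 mm and 10.7 degrees, less where a joint would pass 70% of its speed; a pose out of reach is approached as far as the arm can. A call is refused whole if a number of a shift passes 1 or a number of a turn 10.7, either way. A call with a gripper value outside its range is refused whole. The fingers move at their own pace and stop on an object; the grip force is fixed at half the most. Time passes only in rows, so rows that do not move let the fingers close, or fill a call up. It gives the time, the measured TCP pose, the force and the opening at its end, in the units of the state.
- manip.state(): the state, without advancing time (a new reading comes with each control period).
- manip.grab_frame(name): name is "scene" or "top"; returns the picture (400x640x3 uint8, red, green, blue); there is no depth.
- manip.camera_params(name): a dict with "fx", "fy", "cx", "cy" (pixels), "distortion" ([k1, k2, p1, p2, k3] as OpenCV has them; the pictures are not rectified), "xyz" and "orientation" of the camera in the world. Camera axes: x right, y down, z forward; pixel columns grow to the right and rows downward; lengths in m; the calibration is good to about 2 mm. A picture is of the moment at which its call begins. camera_params takes no time and is no camera call.
- manip.job_done(): hands the job in, once; it reports no verdict.
The state is a dict: "time": time; "joint_pos": joint angles; "joint_vel": joint speeds; "joint_efforts": joint torques, N m; "tool_pos": TCP position; "tool_rot": TCP orientation; "contact_force": force on the tool from outside, world axes, zero at the start; "ft_torque": the same for the moment, N m; "gripper_width": opening from 0.0 (shut) to 1.0 (fully open).
Only numpy, scipy, OpenCV 4.12 (cv2) and the standard library are available. Lean on these libraries where they do the work, as an engineer would, in place of code of your own. Each camera call takes 0.05 s, during which the arm holds its last target. There are 200 camera calls.

TASK

Refit the clean blue splash ring on the spin bowl: bring it in over the bowl but below the raised transfer head, without striking the head or its arm, tuck the ring's two lugs under the bowl's steel hooks with the tab side still raised, then press the tab side down until the spring catch snaps over the ring's lip. Keep pressing the ring firmly down on the bowl and end the program like that, still pushing, without letting go of the job. Leave the other things on the table where they are.

Things in the scene. Friction and masses are not known exactly. Their poses are not given: they have to be found in the camera images.
- seat (a point): Centre of the flat top of the white spin bowl's rim, 62 mm above the table. Fixed. x points from the spring catch through here to the two hooks, z up. The rim is 160 mm inside, 208 mm outside diameter; the station's round base 260 mm. A disc on a chuck lies lower inside the bowl. Ring fully home: ring_centre is here, axes alike. In the entries below (x, y) are along the axes of this frame.
- hooks (a point): On the rim's plane, 104 mm in +x from seat, axes alike: mid-point of the mouths of the two steel hooks (each spans |y| = 14 to 48 mm). They are open towards the catch and towards each other: roof underside 9 mm above the rim's plane, roof top 14 mm above it, back wall 13.5 mm beyond the mouth in +x, floor 1.5 mm below the plane, inner face of the outer cheeks at |y| = 44 mm.
- catch_nose (a point): Tip of the resting spring catch, at x = -112 mm, y = 0 from seat, 12 mm above the rim's plane; axes alike. The 26 mm wide steel nose points to the bowl's centre: its flat underside is 10 mm above the rim's plane; from this tip its sloping top rises outwards to x = -124 mm, 25 mm above the plane (highest point, flat to x = -130 mm).
- catch (a joint): Spring catch: 0 at rest, grows to 0.009 m as it slides outwards (-x of seat); springs back with 1.5 N per mm plus 1.2 N. The ring's wedge-shaped lip, pressed down past the nose, pushes it out up to 6 mm; the press on the tab rises to about 9 to 15 N, then the nose snaps in over the lip and the force falls away, the lip then being about 2 mm above fully home.
- rim: The flat white top of the bowl on which the seated ring bears; origin 12 mm below seat, same axes.
- transfer: Transfer arm, fixed to the station; origin 62 mm below seat, axes alike. A steel column of 42 mm diameter (foot 68 mm) at x = +165, y = +55 mm carries a 56 mm wide aluminium arm, 205 to 219 mm above the table, to x = +22, y = 0 mm. There hangs a 44 mm wide suction head, cup tips 137 mm above the table, 75 mm above the rim. The head's spindle tops out at 252 mm. Not to be struck.
- ring_tab (a point): Centre of the upright orange grip tab of the blue splash ring (130 to 200 g, loose, at first lying tab-up on a 6 mm black mat). Tab 30 mm long (x), 12 mm thick (y), from 8 to 50 mm above the ring's underside; this point is 30 mm above it. Ring axes: x from the tab through the ring's centre to the lugs, z up. The ring's centre is at x = +95, z = -30 mm from here.
- ring_centre (a point): Centre of the blue splash ring at its underside; axes as ring_tab. The ring is 8 mm thick, 160 mm inside and 200 mm outside diameter, open in the middle.
- ring_lip (a point): In the plane of the ring's underside, below the outermost edge of its lip, 118 mm in -x from the ring's centre. The lip, at the foot of the tab, is 40 mm wide (y) and 8 mm thick; its outer face slopes, 113.5 mm from the centre at the underside and 118 mm at the top. Axes as ring_tab.
- ring_lugs (a point): Point half-way between the outer ends of the ring's two lugs, at the underside, 116 mm in +x from the ring's centre. The lugs are 16 mm wide, 5 mm thick, at y = -30 and +30 mm, flush with the underside, and stand out 16 to 20 mm from the ring. Axes as ring_tab.
- ring: The blue splash ring as a whole; origin and axes as ring_centre.
- disc_stack: Bystander: spindle of discs, 132 mm wide, 123 mm high; origin under its centre.
- bottle: Bystander: white bottle with a red cap, 66 mm wide, 160 mm high; origin under its centre.
- wipes: Bystander: cardboard box of wipes, 220 x 120 x 70 mm; origin under its centre.
- spare_head: Bystander: spare aluminium suction head standing on the table, 44 mm wide, 75 mm high; origin under its centre.
- tray: Bystander: grey parts tray, 160 x 100 x 35 mm; origin under its centre.
- wrench: Bystander: steel wrench lying on the table, 160 mm long; origin under its centre.
- brush: Bystander: cleaning brush lying on the table, 180 mm long; origin under its centre.
There are look-alikes about, which are no part of the job. What is meant by the ring is not turquoise, and is the larger of those in its own colour.

How it is judged:
By the outcome, as a careful person would: the job done as asked, in the order asked, and still so for the second after the job is handed in, while the arm keeps its last pose, push and grip.
It also fails if it takes over 53 s, if anything falls off the work surface, if the arm or the gripper's body presses on something with over 40 N, if the wrist force passes 120 N, or if a joint passes its speed limit or range.

## Working session

There is one attempt and no reset: what is moved stays moved. The work goes in short steps, Python scripts to look and compute and a tool call to move; the robot and the scene stay as the last step left them, time stands still between calls to the robot, and variables do not carry over. Pictures are saved under pics/ and viewed, about 8 in all and at most 12, crops included, and the job is handed in when it is done.

Besides the shell and the picture viewer there is one more tool, called after "Call:" in YAML: its name, and indented under it one key for each argument. drive_tool: Moves the arm, as the interface text tells. Its arguments: {"type":"object","properties":{"commands":{"type":"string"}},"required":["commands"]}

```bash
ls; mkdir -p pics
python3 - <<'E'
from plant import manip
import cv2,numpy as np
for n in("scene","top"):
    f=manip.grab_frame(n); cv2.imwrite(f"pics/{n}0.png",f[:,:,::-1]); print(n,manip.camera_params(n))
print(manip.state(),manip.pinch_z)
E
```

```text
pics
scene {'fx': 363.4135621354837, 'fy': 363.4135621354837, 'cx': 322.39290062286324, 'cy': 198.6068214575464, 'distortion': array([0.00405478, 0.        , 0.        , 0.        , 0.        ]), 'xyz': array([1.2962368 , 0.32696931, 0.79973814]), 'orientation': array([-0.2349006 ,  0.51672562,  0.74556656, -0.34920888])}
top {'fx': 493.2733173335012, 'fy': 493.2733173335012, 'cx': 317.6747717303808, 'cy': 199.50126789065172, 'distortion': array([-0.01113929,  0.        ,  0.        ,  0.        ,  0.        ]), 'xyz': array([ 0.38143786, -0.01209445,  1.60807627]), 'orientation': array([-0.03454607,  0.71396227, -0.69886824,  0.02544864])}
{'time': 0.1, 'joint_pos': array([ 1.14096983e+00,  5.33102001e-02,  1.61415197e+00,  8.32194189e-06,
        1.47600043e+00, -1.18984049e-01]), 'joint_vel': array([-0.00107904, -0.00239836, -0.00328314,  0.00136717,  0.00311138,
        0.00032675]), 'joint_efforts': array([ 1.39150766e-04, -3.94901168e+01, -3.71363211e+01, -1.45998674e-04,
        3.92966977e-03, -2.52227039e-06]), 'tool_pos': array([0.19091531, 0.5945376 , 0.23017678]), 'tool_rot': array([-2.57340454e-04,  1.54796584e-01,  9.87945921e-01, -8.98868812e-04]), 'contact_force': array([-0.14678112,  0.1145359 ,  0.28390943]), 'ft_torque': array([-0.01277274, -0.0413631 ,  0.02878781]), 'gripper_width': 0.9980474785715625} 0.0187
```

View pics/top0.png

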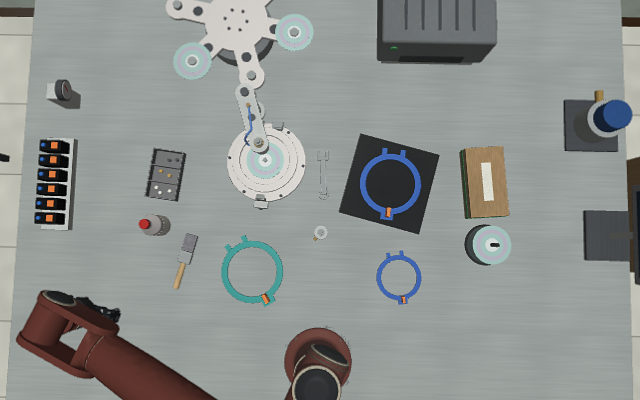

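View pics/scene0.png

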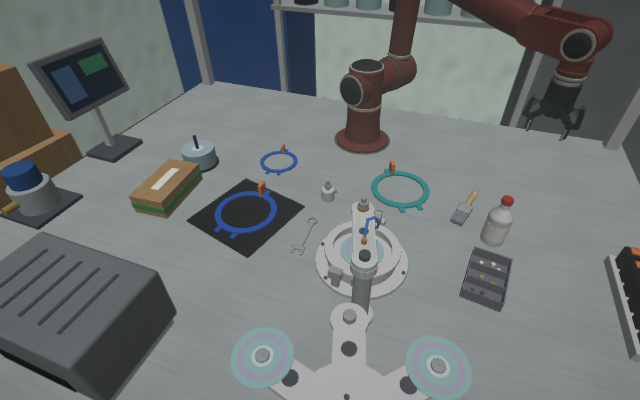

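The top view shows three candidates. The large blue ring is on the black mat at about (390,183), a small blue ring is at (398,278) and a turquoise ring is at (252,272). The large blue ring on the mat fits the description: not turquoise, and the larger of the blues. The bowl is at (265,160), with its catch near (260,203). I'll confirm with an enlarged crop.

```bash
cat > h.py <<'E'
from plant import manip
import cv2,numpy as np
from scipy.spatial.transform import Rotation as R
def cam(n):
    p=manip.camera_params(n); K=np.array([[p['fx'],0,p['cx']],[0,p['fy'],p['cy']],[0,0,1.]])
    q=p['orientation']; return K,p['distortion'],p['xyz'],R.from_quat(np.r_[q[1:],q[0]]).as_matrix()
def plane(n,px,z):
    K,d,o,M=cam(n); u=cv2.undistortPoints(np.float64(px).reshape(-1,1,2),K,d).reshape(-1,2)
    r=np.c_[u,np.ones(len(u))]@M.T; return o+r*((z-o[2])/r[:,2])[:,None]
def proj(n,P):
    K,d,o,M=cam(n); return cv2.projectPoints((np.float64(P).reshape(-1,3)-o)@M,np.zeros(3),np.zeros(3),K,d)[0].reshape(-1,2)
def circ(P):
    s=np.linalg.lstsq(np.c_[2*P[:,:2],np.ones(len(P))],(P[:,:2]**2).sum(1),rcond=None)[0]
    return s[:2],np.sqrt(s[2]+s[:2]@s[:2])
def tri(a,b):
    A=[];B=[]
    for n,p in(("top",a),("scene",b)):
        o=cam(n)[2]; d=plane(n,[p],0)[0]-o; d/=np.linalg.norm(d); Q=np.eye(3)-np.outer(d,d); A.append(Q);B.append(Q@o)
    return np.linalg.lstsq(np.vstack(A),np.hstack(B),rcond=None)[0]
def blue(f):
    h=cv2.cvtColor(f,cv2.COLOR_RGB2HSV); return cv2.inRange(h,(105,120,70),(125,255,255))
def orange(f):
    h=cv2.cvtColor(f,cv2.COLOR_RGB2HSV); return cv2.inRange(h,(4,140,120),(16,255,255))
def blobs(m,amin=10):
    n,l,s,c=cv2.connectedComponentsWithStats(m); return [(s[i],c[i],l==i) for i in range(1,n) if s[i][4]>=amin]
E
python3 - <<'E'
from h import *
t=cv2.imread("pics/top0.png");s=cv2.imread("pics/scene0.png")
a=cv2.resize(t[135:235,340:440],(400,400),interpolation=3)
b=cv2.resize(t[110:220,215:315],(400,440),interpolation=3)[:400]
b=cv2.resize(t[115:215,215:315],(400,400),interpolation=3)
cv2.imwrite("pics/c0.png",np.hstack([a,b]))
c=cv2.resize(s[190:300,305:415],(600,600),interpolation=3);cv2.imwrite("pics/c1.png",c)
for n,f in(("top",t),("scene",s)):
    f=f[:,:,::-1].copy()
    for k,m in(("blue",blue(f)),("or",orange(f))):
        for st,ce,_ in blobs(m): print(n,k,st,ce.round(1))
E
```

```text
top blue [603 100  29  29 644] [616.8 113.7]
top blue [245 107   7  35  49] [248.9 123.5]
top blue [ 41 142   5   5  19] [ 42.7 144.4]
top blue [ 360  148   61   73 1193] [390.  182.6]
top blue [ 40 157   5   4  17] [ 41.7 158.6]
top blue [ 39 172   5   4  19] [ 40.9 173.4]
top blue [ 38 186   5   4  18] [ 39.8 187.7]
top blue [ 36 201   6   4  19] [ 38.6 202.5]
top blue [ 35 216   6   4  19] [ 37.6 217.5]
top blue [377 251  44  53 555] [398.4 275.9]
top or [ 51 142   7   7  42] [ 53.9 144.6]
top or [ 50 156   7   7  44] [ 52.8 159.1]
top or [ 49 171   7   6  40] [ 51.8 173.4]
top or [ 48 185   7   7  43] [ 50.8 188.2]
top or [ 47 200   7   7  47] [ 49.9 202.9]
top or [386 207   5  10  34] [388.2 211.5]
top or [ 46 215   7   7  42] [ 49.  217.5]
top or [262 294   7  10  39] [265.1 298.4]
top or [402 297   4   6  16] [403.3 299.4]
scene blue [ 160    0   42   92 1835] [181.3  42. ]
scene blue [ 198    0   82   90 5877] [241.5  41.3]
scene blue [283  11   8  81 223] [286.4  48.6]
scene blue [260 150  37  25 253] [277.9 162.2]
scene blue [  1 160  33  31 658] [ 16.8 174.3]
scene blue [214 190  63  49 932] [244.  213.9]
scene blue [364 216  16  21  71] [369.6 224.2]
scene or [282 144   2   8  12] [282.4 147.9]
scene or [390 161   5  13  31] [392.1 166.3]
scene or [258 182   6  14  39] [259.9 187.5]
scene or [631 248   9   8  46] [635.4 251.3]
scene or [636 261   4   7  23] [637.8 263.6]
```

View pics/c0.png

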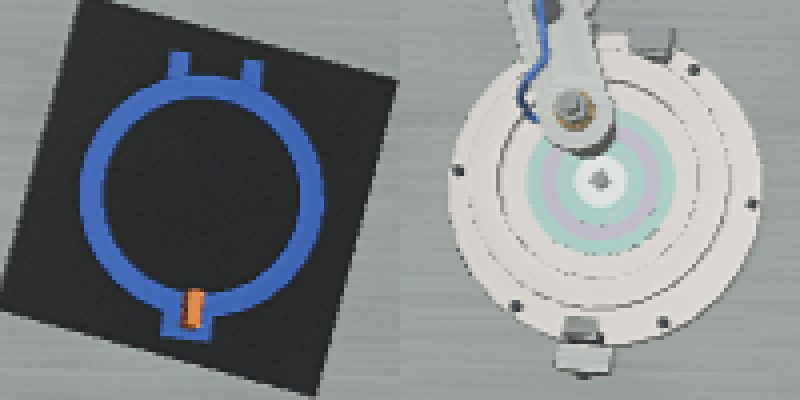

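View pics/c1.png

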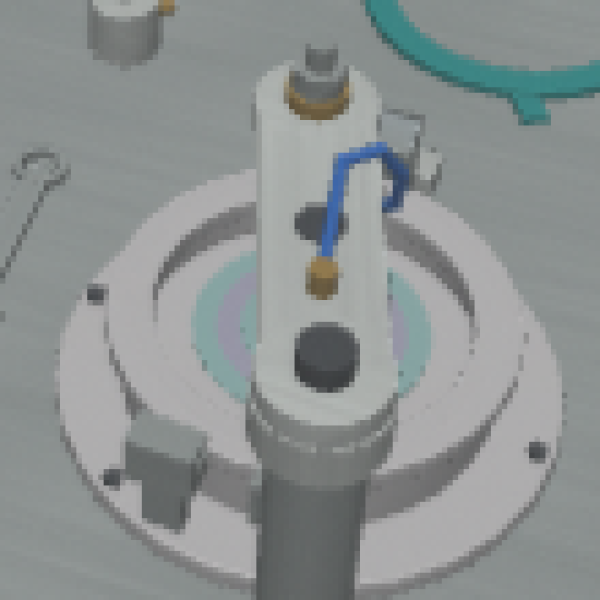

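The crop confirms the target: the large blue ring on the black mat, with its tab at the bottom (388,211) and its lugs at the top. On the bowl, one hook is visible at crop (652,42) and the catch at crop (583,345), with the arm covering the other hook. Next I'll measure.

Run:
```python
from h import *
t=cv2.imread("pics/top0.png")[:,:,::-1].copy()
# ring
m=[b for b in blobs(blue(t)) if 350<b[1][0]<420 and b[1][1]<230][0][2].astype(np.uint8)
P=plane("top",np.c_[np.nonzero(m)[::-1]],0.014)[:,:2]
cs,_=cv2.findContours(m,cv2.RETR_CCOMP,cv2.CHAIN_APPROX_NONE)
allc=np.vstack([c.reshape(-1,2) for c in cs]).astype(float); C=plane("top",allc,.014)[:,:2]
c=np.mean(P,0)
for _ in range(10):
    r=np.linalg.norm(C-c,axis=1); s=C[(r<.089)&(r>.07)]; c,rr=circ(s)
print("ring c",c,"rin",rr)
r=np.linalg.norm(C-c,axis=1); o=C[(r>.093)&(r<.104)]; print("outer",circ(o))
d=P-c; rr=np.linalg.norm(d,axis=1); a=np.degrees(np.arctan2(d[:,1],d[:,0]))
lug=d[(rr>.104)&(abs(a)<60)]; lip=d[(rr>.104)&(abs(a)>120)]
L=lug[lug[:,1]>np.median(lug[:,1])].mean(0),lug[lug[:,1]<np.median(lug[:,1])].mean(0)
print("lugs",L,"lip",lip.mean(0),len(lug),len(lip))
lm=(L[0]+L[1])/2; v=lm-lip.mean(0); print("yaw lug-lip",np.degrees(np.arctan2(v[1],v[0])),"lugpair",np.degrees(np.arctan2(*(L[0]-L[1])[::-1]))-90)
T=tri((388.2,211.5),(259.9,187.5)); print("tab tri",T)
# bowl edges: gray radial profile
g=cv2.GaussianBlur(cv2.cvtColor(t,cv2.COLOR_RGB2GRAY),(0,0),.7)
c0=plane("top",[(265,161)],.062)[0,:2]
for z,R0,nm in((.062,.08,"rim in"),(.062,.104,"rim out"),(.012,.13,"base")):
    c=c0.copy()
    for it in range(5):
        E=[]
        for th in np.radians(np.arange(-180,180,4)):
            rs=np.arange(R0-.008,R0+.008,.0005); q=np.c_[c[0]+rs*np.cos(th),c[1]+rs*np.sin(th),0*rs+z]
            px=proj("top",q).astype(np.float32); v=cv2.remap(g,px[:,0].copy(),px[:,1].copy(),1).ravel().astype(float)
            k=np.abs(np.gradient(v)); i=k.argmax()
            if k[i]>1.2: E.append(q[i])
        E=np.array(E); cc,rr=circ(E)
        for _ in range(3):
            e=abs(np.linalg.norm(E[:,:2]-cc,axis=1)-rr); cc,rr=circ(E[e<max(.0012,np.median(e))])
        c=cc
    print(nm,c,rr,len(E))
b=cv2.resize(t[185:215,240:285,::-1],(720,480),interpolation=0)
a=cv2.resize(t[115:140,240:300,::-1],(720,300),interpolation=0)[:120*2]
cv2.imwrite("pics/c2.png",np.vstack([a,b[:360]]))
```

```text
ring c [ 0.57403759 -0.22343644] rin 0.08066626178733044
outer (array([ 0.57424263, -0.22345723]), np.float64(0.09854699896963627))
lugs (array([0.10997499, 0.01918979]), array([ 0.10363419, -0.04167518])) lip [-0.11040012  0.0127128 ] 56 48
yaw lug-lip -6.293710844753421 lugpair -5.947507401540804
tab tri [ 0.48106821 -0.21553287  0.04318402]
rim in [0.63708818 0.18425713] 0.07863383654648237 64
rim out [0.63748291 0.184645  ] 0.10371040971559413 72
base [0.63771348 0.18238779] 0.12738676479082384 86
```

View pics/c2.png

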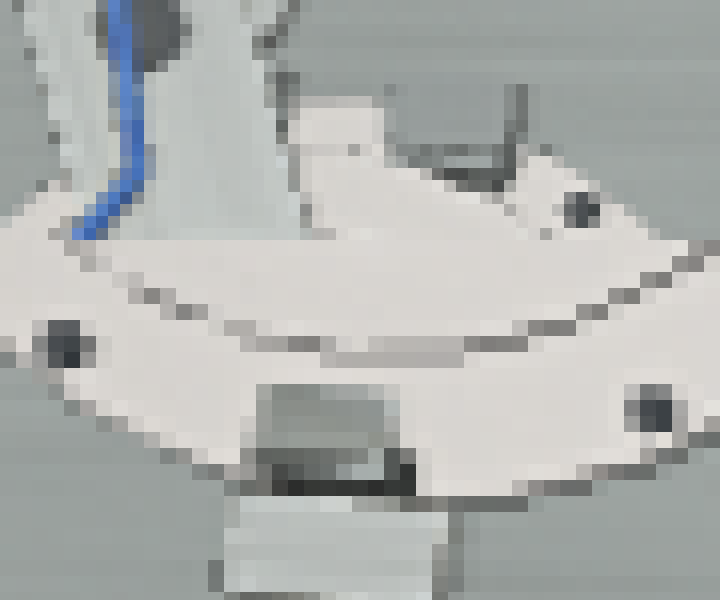

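The crop shows the catch nose tip edge centred at about (260.1,193.6) with the catch block at x≈260.6. The visible (−y) hook's mouth edge is centred at about (277.2,126.8). I'll compute the bowl yaw from these.

Run:
```python
from h import *
c=np.array([.6373,.1845])
n=plane("top",[(260.1,193.6)],.074)[0,:2]-c; k=plane("top",[(277.2,126.8)],.076)[0,:2]-c
hl,hr=plane("top",[(271.6,126.8),(282.8,126.8)],.076)[:,:2]-c
print("nose",n,np.linalg.norm(n),"yaw",np.degrees(np.arctan2(-n[1],-n[0])))
print("hook",k,np.linalg.norm(k),"yaw",np.degrees(np.arctan2(k[1],k[0])-np.arctan2(-.031,.104)), hl,hr)
for y in(-4,-2,0,2,4):
    a=np.radians(y);M=np.array([[np.cos(a),-np.sin(a)],[np.sin(a),np.cos(a)]])
    pts=[(.022,0,.252),(-.112,0,.074),(.104,-.014,.076),(.104,-.048,.076),(.165,.055,.219)]
    w=[np.r_[c+M@p[:2],p[2]] for p in np.array(pts)]
    print(y,proj("top",w).round(1).tolist(),proj("scene",w).round(1).tolist())
s=manip.state();q=s['tool_rot'];print(R.from_quat(np.r_[q[1:],q[0]]).as_matrix().round(3))
```

```text
nose [-0.1107883   0.00515199] 0.11090802310554115 yaw -2.6625090273487895
hook [ 0.1022038  -0.04246054] 0.11067300125284275 yaw -5.962322110148226 [ 0.10187113 -0.02473601] [ 0.10253702 -0.06017903]
-4 [[255.8, 140.2], [259.2, 193.9], [270.5, 126.5], [281.2, 127.4], [243.6, 92.2]] [[364.4, 198.6], [376.2, 218.2], [343.4, 270.2], [330.9, 265.8], [365.0, 258.5]]
-2 [[255.6, 140.2], [260.5, 194.0], [269.4, 126.3], [280.1, 126.8], [241.5, 92.7]] [[364.7, 198.6], [374.9, 217.8], [344.7, 270.8], [332.0, 266.7], [367.9, 258.7]]
0 [[255.3, 140.2], [261.7, 194.0], [268.2, 126.1], [279.0, 126.3], [239.5, 93.3]] [[365.0, 198.7], [373.6, 217.5], [346.0, 271.4], [333.1, 267.6], [370.9, 258.9]]
2 [[255.0, 140.2], [263.0, 194.0], [267.1, 125.9], [277.8, 125.8], [237.5, 94.0]] [[365.3, 198.8], [372.2, 217.2], [347.3, 271.9], [334.3, 268.5], [373.8, 258.9]]
4 [[254.7, 140.2], [264.2, 194.0], [265.9, 125.8], [276.7, 125.3], [235.5, 94.7]] [[365.6, 198.9], [370.9, 216.9], [348.7, 272.4], [335.5, 269.3], [376.7, 258.8]]
[[-0.952  0.306 -0.001]
 [ 0.306  0.952 -0.002]
 [ 0.    -0.002 -1.   ]]
```

The ring is at (0.574, −0.223) with yaw about −6.1° and its tab at (0.480, −0.214). Seat is at about (0.6377, 0.183) with yaw about −4.2°. Moving now.

Call:
drive_tool:
  commands: "85 0 0 0 -5.85; 85 -0.5 -1 0 -5.85; 85 -0.5 -1 0 0; 85 -0.5 -1 0 0; 85 -0.5 -1 0 0; 85 -0.5 -1 0 0; 85 -0.5 -1 0 0; 85 -0.5 -1 0 0"

```text
time: 1.1
tool_pos: [0.2699, 0.3728, 0.2308]
tool_rot: [-0.0, 0.053, 0.999, -0.0]
contact_force: [0.1, 0.1, 1.0]
gripper_width: 0.994
```

Call:
drive_tool:
  commands: "85 -0.5 -1 0 0; 85 -0.5 -1 0 0; 85 -0.5 -1 0 0; 85 -0.5 -1 0 0; 85 -0.5 -1 0 0; 85 -0.5 -1 0 0; 85 -0.4 -1 0 0; 85 -0.4 -1 0 0"

```text
time: 2.1
tool_pos: [0.3576, 0.1222, 0.2308]
tool_rot: [-0.0, 0.053, 0.999, -0.0]
contact_force: [1.0, -0.7, 0.2]
gripper_width: 0.992
```

Call:
drive_tool:
  commands: "85 -0.4 -1 0 0; 85 -0.4 -1 0 0; 85 -0.4 -1 0 0; 85 -0.4 -1 0 0; 85 -0.4 -1 0 0; 85 -0.4 -1 0 0; 85 -0.4 -1 0.5 0; 85 -0.4 -1 0.5 0"

```text
time: 3.1
tool_pos: [0.4277, -0.1266, 0.2007]
tool_rot: [0.0, 0.053, 0.999, 0.0]
contact_force: [0.3, 1.2, 0.9]
gripper_width: 0.997
```

Call:
drive_tool:
  commands: "85 -0.7 -0.93 0.5 0; 85 -0.7 -0.9 0.5 0; 85 -0.6 -0.9 0.5 0; 85 0 0 0.8 0; 85 0 0 0.8 0; 85 0 0 0.3 0; 85 0 0 0 0; 85 0 0 0 0"

```text
time: 4.1
tool_pos: [0.4793, -0.2137, 0.1005]
tool_rot: [0.001, 0.053, 0.999, -0.0]
contact_force: [1.0, -0.4, 0.3]
gripper_width: 0.996
```

Run:
```python
from h import *
f=manip.grab_frame("scene"); cv2.imwrite("pics/s1.png",cv2.resize(f[100:260,180:340,::-1],(600,600),interpolation=3)); print(manip.state()['tool_pos'])
```

```text
[ 0.47935508 -0.21380946  0.10066288]
```

View pics/s1.png

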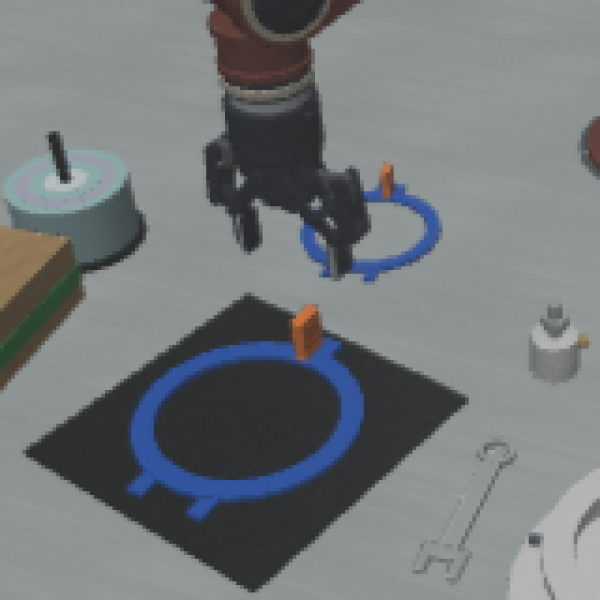

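The open jaws straddle the orange tab (crop 307,333), above it. I'll descend, close, then lift slightly.

Call:
drive_tool:
  commands: "85 0 0 0.8 0; 85 0 0 0.8 0; 85 0 0 0.6 0; 85 0 0 0.42 0; 85 0 0 0 0; 30 0 0 0 0; 10 0 0 0 0; 0 0 0 0 0"

```text
time: 5.15
tool_pos: [0.479, -0.2137, 0.0214]
tool_rot: [0.001, 0.053, 0.999, -0.0]
contact_force: [0.5, -0.6, -0.4]
gripper_width: 0.369
```

Call:
drive_tool:
  commands: "0 0 0 0 0; 0 0 0 0 0; 0 0 0 0 0; 0 0 0 0 0; 0 0 0 -0.5 0; 0 0 0 -0.8 0; 0 0 0 -0.8 0; 0 0 0 -0.9 0"

```text
time: 6.15
tool_pos: [0.4778, -0.2129, 0.1111]
tool_rot: [-0.001, 0.053, 0.999, 0.0]
contact_force: [0.4, -0.6, -1.2]
gripper_width: 0.134
```

Run:
```python
from h import *
f=manip.grab_frame("scene"); cv2.imwrite("pics/s2.png",cv2.resize(f[100:260,180:340,::-1],(600,600),interpolation=3)); s=manip.state();print(s['tool_pos'],s['contact_force'],s['ft_torque'],s['gripper_width'])
```

```text
[ 0.48025814 -0.21436895  0.11569132] [ 2.48507281 -0.91745626  1.04746643] [-0.01268973  0.03883729  0.02447153] 0.13153679333409665
```

View pics/s2.png

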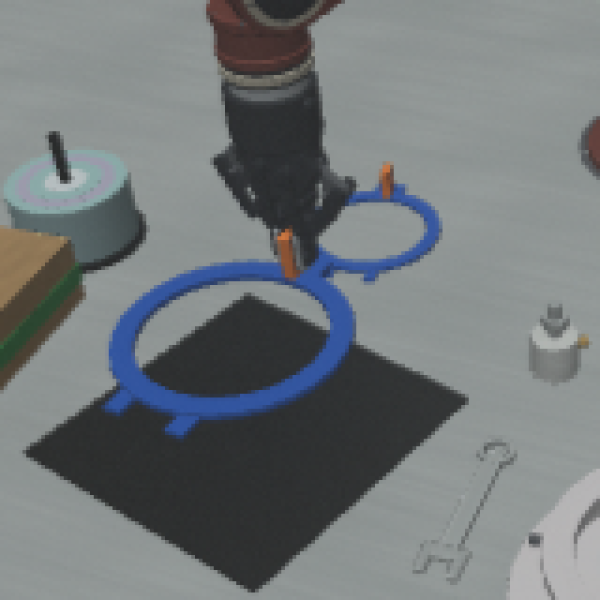

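The ring is gripped and lifted. The far (lug) side looks slightly low, so I'll measure the tilt by triangulating.

```bash
cat >> h.py <<'E'
def ringpose(near=None):
    res={}
    for n in("top","scene"):
        f=manip.grab_frame(n); m=blue(f)|0; o=[]
        cs,hh=cv2.findContours(m,cv2.RETR_CCOMP,cv2.CHAIN_APPROX_NONE)
        best=[c for c,h in zip(cs,hh[0]) if h[3]>=0 and cv2.contourArea(c)>400]
        # hole nearest to projected expectation
        e=proj(n,[near])[0]; k=min(best,key=lambda c:np.linalg.norm(c.reshape(-1,2).mean(0)-e))
        el=cv2.fitEllipse(cv2.convexHull(k)); res[n]=(el,f,k.reshape(-1,2).astype(float))
    C=tri(res["top"][0][0],res["scene"][0][0]); return C,res
def tiltfit(C,res,th):
    """ring-plane tilt (pitch about ring y, yaw th deg) making hole points radius .080 circle in scene+top views"""
    from scipy.optimize import least_squares
    def f(p):
        M=(R.from_euler('z',p[4],degrees=True)*R.from_euler('yx',[p[3],p[5]],degrees=True)).as_matrix(); r=[]
        for n in res:
            K,d,o,_=cam(n); q=plane(n,res[n][2],0)-o; nn=M[:,2]; s=((p[:3]-o)@nn)/(q@nn); X=o+q*s[:,None]-p[:3]
            r.append((np.linalg.norm(X,axis=1)-.0795)*1000)
        return np.r_[np.hstack(r),(p[4]-th)]
    s=least_squares(f,np.r_[C,0,th,0],loss='soft_l1'); return s.x,np.sqrt(np.mean(s.fun**2))
E
python3 - <<'E'
from h import *
C,r=ringpose((.574,-.223,.10)); print(C,{k:v[0] for k,v in r.items()})
print(tiltfit(C,r,-6.1)); print(manip.state()['tool_pos'])
E
```

```text
Traceback (most recent call last):
  File "h.py", line 33, in ringpose
    e=proj(n,[near])[0]; k=min(best,key=lambda c:np.linalg.norm(c.reshape(-1,2).mean(0)-e))
                           ~~~^^^^^^^^^^^^^^^^^^^^^^^^^^^^^^^^^^^^^^^^^^^^^^^^^^^^^^^^^^^^^
ValueError: min() iterable argument is empty
```

Run:
```python
from h import *
ims=[]
for n in("top","scene"):
    f=manip.grab_frame(n);m=blue(f);x,y=proj(n,[(.574,-.223,.1)])[0].astype(int)
    g=f[max(0,y-60):y+60,x-60:x+60,::-1].copy();k=m[max(0,y-60):y+60,x-60:x+60]
    ims.append(np.hstack([cv2.resize(g,(380,380),interpolation=0),cv2.resize(cv2.merge([k]*3),(380,380),interpolation=0)][:2])[:, :760]); print(n,x,y)
cv2.imwrite("pics/m.png",cv2.resize(np.vstack(ims),(600,600)))
```

```text
top 393 180
scene 241 190
```

View pics/m.png

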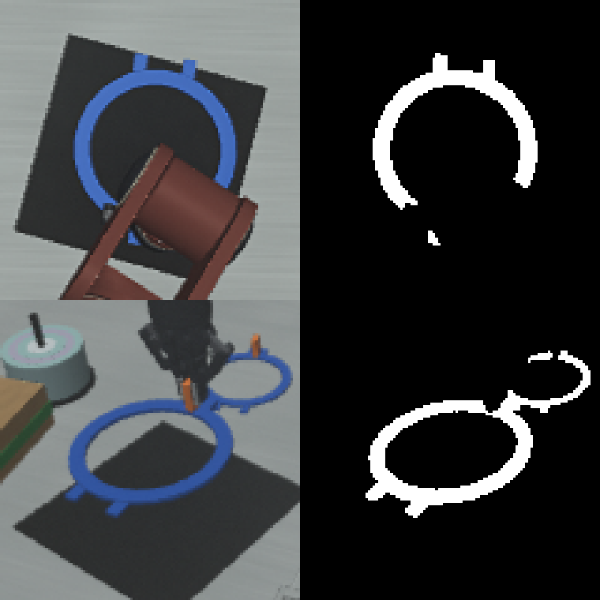

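```bash
cat >> h.py <<'E'
from scipy.optimize import least_squares
def fitring(p0,prior=(.5,3)):
    """p=[x,y,z(centre mid-height), pitch, yaw, roll deg]; fits seen edge points of the blue annulus in both views"""
    D={}
    for n in("top","scene"):
        cs,_=cv2.findContours(blue(manip.grab_frame(n)),cv2.RETR_LIST,cv2.CHAIN_APPROX_NONE)
        c=np.vstack([k.reshape(-1,2) for k in cs]).astype(float); o=cam(n)[2]; D[n]=(o,plane(n,c,0)-o)
    def X(p,n):
        M=(R.from_euler('z',p[4],degrees=True)*R.from_euler('yx',[p[3],p[5]],degrees=True)).as_matrix()
        o,q=D[n]; s=((p[:3]-o)@M[:,2])/(q@M[:,2]); return (o+q*s[:,None]-p[:3])@M
    p=np.array(p0,float)
    for tol in(.012,.008,.006,.005):
        sel={}
        for n in D:
            x=X(p,n); r=np.linalg.norm(x,axis=1); R0=np.where(r<.09,.0805,.0985)
            ok=(abs(r-R0)<tol)&(abs(x[:,1])>0)&~((abs(x[:,1])<.03)&(x[:,0]<0))&~((abs(abs(x[:,1])-.03)<.012)&(x[:,0]>0)&(r>.09)); sel[n]=(ok,R0[ok])
        def f(p): return np.r_[np.hstack([(np.linalg.norm(X(p,n)[sel[n][0]],axis=1)-sel[n][1])*1000 for n in D]),(p[4]-p0[4])*10,p[5]*prior[0]]
        s=least_squares(f,p,loss='soft_l1'); p=s.x
    # yaw from lugs in the top view
    x=X(p,"top"); l=x[(x[:,0]>.104)&(x[:,0]<.122)&(abs(x[:,1])<.05)]
    return p,np.sqrt(np.mean(s.fun**2)),{n:int(sel[n][0].sum()) for n in sel},(l[:,1].min(),l[:,1].max()) if len(l) else None
E
python3 - <<'E'
from h import *
print(fitring([.574,-.223,.10,3,-6.1,0]));s=manip.state();print(s['tool_pos'],s['time'])
E
```

```text
(array([ 0.57327797, -0.22327541,  0.10290127,  0.34412003, -6.1000036 ,
        0.25625712]), np.float64(1.7577917324658696), {'top': 229, 'scene': 229}, (np.float64(-0.03838363839933545), np.float64(0.037227455255034556)))
[ 0.47755247 -0.2127564   0.1090628 ] 6.45
```

The grip is rigid: the ring is about level (tilt ~0.3°). The tool can't tilt, so I'll carry the ring in level, with its underside at ~105 mm. Then I'll rest the lip on the flat top of the catch and press there. The grip is inboard of that contact, so this should rotate the lug side down.

Call:
drive_tool:
  commands: "0 0 0.2 -0.3 -1.9; 0 0 0.5 0 0; 0 0 0.8 0 0; 0 0 1 0 0; 0 0 1 0 0; 0 0 1 0 0; 0 0 1 0 0; 0 0 1 0 0"

```text
time: 7.45
tool_pos: [0.4927, -0.017, 0.1195]
tool_rot: [-0.0, 0.036, 0.999, 0.0]
contact_force: [1.1, 0.2, -1.3]
gripper_width: 0.131
```

Call:
drive_tool:
  commands: "0 0 1 0 0; 0 0 1 0 0; 0 0 1 0 0; 0 0 1 0 0; 0 0 1 0 0; 0 0 0.8 0 0; 0 0 0.5 0 0; 0 0 0 0 0"

```text
time: 8.45
tool_pos: [0.5066, 0.1704, 0.1196]
tool_rot: [-0.0, 0.036, 0.999, -0.0]
contact_force: [-0.2, -0.1, -1.6]
gripper_width: 0.131
```

Run:
```python
from h import *
s=manip.state();t=s['tool_pos'];q=s['tool_rot'];print(t,s['time'],R.from_quat(np.r_[q[1:],q[0]]).as_matrix().round(3)[:,0])
print(fitring([t[0]+.095,t[1]-.007,t[2]-.011,1,-4.2,0]))
```

```text
[0.50660224 0.17043593 0.11955286] 8.45 [-0.997  0.072  0.   ]
(array([ 0.60173681,  0.16260733,  0.11234324,  0.10131053, -4.20000001,
       -0.00586356]), np.float64(1.4543674095679207), {'top': 205, 'scene': 221}, (np.float64(-0.03511514199883382), np.float64(-0.02526156299370573)))
```

Call:
drive_tool:
  commands: "0 -0.22 0.25 0 0; 0 -0.22 0.25 0 0; 0 -0.22 0.24 0 0; 0 0 0 0.15 0; 0 0 0 0.15 0; 0 0 0 0.15 0; 0 0 0 0 0; 0 0 0 0 0"

```text
time: 9.55
tool_pos: [0.5283, 0.1902, 0.1062]
tool_rot: [0.0, 0.037, 0.999, -0.0]
contact_force: [0.1, 0.4, -3.2]
gripper_width: 0.131
```

Run:
```python
from h import *
s=manip.state();t=s['tool_pos'];print(t,s['time'],s['contact_force'],s['ft_torque'])
print(fitring([t[0]+.095,t[1]-.007,t[2]-.011,1,-4.2,0]))
f=manip.grab_frame("scene"); a=cv2.resize(f[170:290,310:430,::-1],(600,600),interpolation=3);cv2.imwrite("pics/s3.png",a)
```

```text
[0.52832718 0.19015015 0.10623512] 9.55 [ 0.11664314  0.36158056 -3.19214074] [-0.00373289  0.15235352  0.02295814]
(array([ 0.62323486,  0.18264238,  0.09911445,  0.16745826, -4.20000003,
        0.00979823]), np.float64(1.5362203591256223), {'top': 204, 'scene': 211}, (np.float64(-0.03720223519239534), np.float64(0.048049733581990633)))
```

View pics/s3.png

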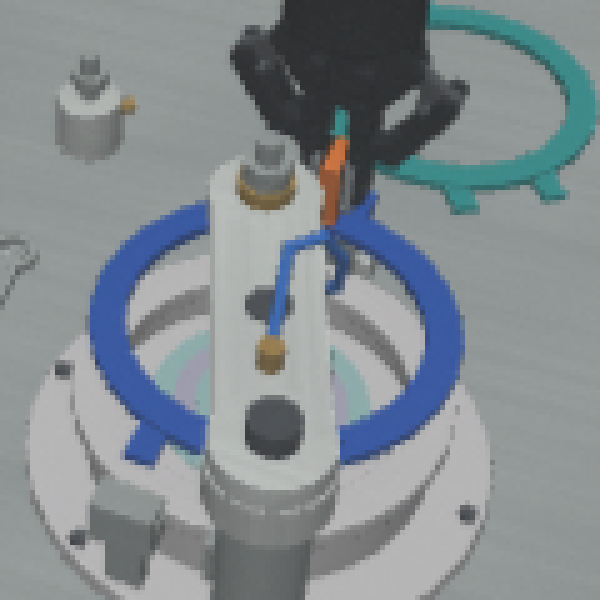

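The view shows the ring level over the bowl and under the head. The −y lug (crop 145,447) is just short of its hook (crop 125,500). I'll lower it onto the catch in small steps.

Call:
drive_tool:
  commands: "0 0 0 0.04 0; 0 0 0 0.04 0; 0 0 0 0.04 0; 0 0 0 0 0; 0 0 0 0 0; 0 0 0 0 0; 0 0 0 0 0; 0 0 0 0 0"

```text
time: 10.7
tool_pos: [0.5284, 0.1903, 0.1026]
tool_rot: [0.0, 0.037, 0.999, -0.0]
contact_force: [-0.0, -0.3, -1.3]
gripper_width: 0.133
```

Call:
drive_tool:
  commands: "0 0 0 0.03 0; 0 0 0 0.03 0; 0 0 0 0 0; 0 0 0 0 0; 0 0 0 0 0; 0 0 0 0 0; 0 0 0 0 0; 0 0 0 0 0"

```text
time: 11.7
tool_pos: [0.5286, 0.1903, 0.1018]
tool_rot: [0.0, 0.037, 0.999, 0.0]
contact_force: [-3.0, -0.7, 5.0]
gripper_width: 0.132
```

Call:
drive_tool:
  commands: "0 0 0 0.03 0; 0 0 0 0.03 0; 0 0 0 0 0; 0 0 0 0 0; 0 0 0 0 0; 0 0 0 0 0; 0 0 0 0 0; 0 0 0 0 0"

```text
time: 12.7
tool_pos: [0.5289, 0.1903, 0.1015]
tool_rot: [0.0, 0.037, 0.999, -0.0]
contact_force: [-5.6, -3.0, 11.1]
gripper_width: 0.132
```

Run:
```python
from h import *
s=manip.state();t=s['tool_pos'];print(t,s['time'],s['contact_force'],s['ft_torque'])
print(fitring([t[0]+.095,t[1]-.007,t[2]-.011,1,-4.2,0])[0])
```

```text
[0.52889368 0.19031457 0.10151704] 12.7 [-5.55508098 -3.04342552 11.06840581] [-0.28087327  1.45667995 -0.02031834]
[ 0.6234082   0.18280755  0.09354183  0.37991663 -4.19999919 -0.04018207]
```

Call:
drive_tool:
  commands: "0 0 0 0.03 0; 0 0 0 0.03 0; 0 0 0 0.03 0; 0 0 0 0 0; 0 0 0 0 0; 0 0 0 0 0; 0 0 0 0 0; 0 0 0 0 0"

```text
time: 13.8
tool_pos: [0.5304, 0.1903, 0.1005]
tool_rot: [0.002, 0.037, 0.999, 0.0]
contact_force: [-4.5, -3.1, 16.4]
gripper_width: 0.135
```

Run:
```python
from h import *
s=manip.state();t=s['tool_pos'];print(t,s['time'],s['contact_force'],s['ft_torque'])
print(fitring([t[0]+.095,t[1]-.007,t[2]-.011,1,-4.2,0])[0])
```

```text
[0.53038349 0.19033677 0.10053416] 13.8 [-4.5426335  -3.07167895 16.37392066] [-0.47005494  1.32232089  0.02114886]
[ 0.62321829  0.18271643  0.08940872  2.7200989  -4.2000137   0.11650555]
```

Pivoting works, with the tilt now 2.7°. Continuing.

Call:
drive_tool:
  commands: "0 0 0 0.03 0; 0 0 0 0.02 0; 0 0 0 0.02 0; 0 0 0 0 0; 0 0 0 0 0; 0 0 0 0 0; 0 0 0 0 0; 0 0 0 0 0"

```text
time: 14.9
tool_pos: [0.5315, 0.1903, 0.0996]
tool_rot: [0.003, 0.037, 0.999, 0.0]
contact_force: [-4.6, -2.9, 18.3]
gripper_width: 0.129
```

Run:
```python
from h import *
s=manip.state();t=s['tool_pos'];print(t,s['time'],s['contact_force'],s['ft_torque'])
print(fitring([t[0]+.095,t[1]-.007,t[2]-.013,3,-4.2,0])[0])
```

```text
[0.53149353 0.19027152 0.0995922 ] 14.9 [-4.62982809 -2.89312344 18.27462231] [-0.54441955  1.20557941  0.05559408]
[ 0.62317852  0.18284169  0.08609019  4.25812102 -4.19996927 -0.16691463]
```

Call:
drive_tool:
  commands: "0 0 0 0.03 0; 0 0 0 0.03 0; 0 0 0 0.03 0; 0 0 0 0 0; 0 0 0 0 0; 0 0 0 0 0; 0 0 0 0 0; 0 0 0 0 0"

```text
time: 16.0
tool_pos: [0.5327, 0.1903, 0.0986]
tool_rot: [0.005, 0.037, 0.999, 0.0]
contact_force: [-5.7, -4.7, 24.5]
gripper_width: 0.13
```

Run:
```python
from h import *
s=manip.state();t=s['tool_pos'];print(t,s['time'],s['contact_force'],s['ft_torque'])
p=fitring([t[0]+.095,t[1]-.007,t[2]-.015,4,-4.2,0])[0];print(p,"lugtip",p[2]-.0083-.116*np.sin(np.radians(p[3])))
```

```text
[0.53266911 0.19025749 0.098604  ] 16.0 [-5.65929675 -4.7461228  24.4573303 ] [-0.73407208  1.23276736  0.1112719 ]
[ 0.6230286   0.18297396  0.0825349   6.09687513 -4.19995656 -0.16316494] lugtip 0.06191455753973378
```

Lug tips are at rim height with the tilt about 6.1°. I'll unload the catch by backing off the commanded depth, then re-measure.

Call:
drive_tool:
  commands: "0 0 0 -0.08 0; 0 0 0 -0.08 0; 0 0 0 -0.08 0; 0 0 0 -0.04 0; 0 0 0 0 0; 0 0 0 0 0; 0 0 0 0 0; 0 0 0 0 0"

```text
time: 17.1
tool_pos: [0.5283, 0.1903, 0.0997]
tool_rot: [-0.0, 0.037, 0.999, 0.0]
contact_force: [1.6, 0.5, 0.1]
gripper_width: 0.13
```

Run:
```python
from h import *
s=manip.state();t=s['tool_pos'];print(t,s['time'],s['contact_force'],s['ft_torque'],s['tool_rot'])
p=fitring([t[0]+.092,t[1]-.007,t[2]-.015,6,-4.2,0])[0];print(p,"lugtip",p[2]-.0083-.116*np.sin(np.radians(p[3])))
f=manip.grab_frame("scene"); a=cv2.resize(f[170:290,310:430,::-1],(600,600),interpolation=3);cv2.imwrite("pics/s4.png",a)
```

```text
[0.52828535 0.19029778 0.09973163] 17.1 [1.63694234 0.49668418 0.08590553] [ 0.09007093 -0.22134789  0.04102895] [-7.04853369e-05  3.66869739e-02  9.99326802e-01  6.17673337e-05]
[ 0.61878956  0.18296288  0.08345332  6.31059321 -4.20003579  0.12938799] lugtip 0.062402819095229344
```

Call:
drive_tool:
  commands: "0 -0.1 0 0 0; 0 -0.1 0 0 0; 0 -0.1 0 0 0; 0 -0.1 0 0 0; 0 -0.1 0 0 0; 0 -0.08 0 0 0; 0 0 0 0 0; 0 0 0 0 0"

```text
time: 18.25
tool_pos: [0.5456, 0.1889, 0.0998]
tool_rot: [-0.0, 0.037, 0.999, -0.0]
contact_force: [-0.6, -0.2, -2.6]
gripper_width: 0.129
```

Run:
```python
from h import *
s=manip.state();t=s['tool_pos'];print(t,s['time'],s['contact_force'],s['ft_torque'])
p,e,_,_=fitring([t[0]+.09,t[1]-.007,t[2]-.016,6,-4.2,0]);print(p,e,"lugtip",p[2]-.0083-.116*np.sin(np.radians(p[3])))
f=manip.grab_frame("scene"); a=cv2.resize(f[170:290,310:430,::-1],(600,600),interpolation=3);cv2.imwrite("pics/s5.png",a)
```

```text
[0.54560342 0.18892512 0.0998209 ] 18.25 [-0.60154991 -0.17317049 -2.59790987] [ 0.00797231  0.13162407 -0.01636255]
[ 0.63585524  0.1815325   0.08345534  6.29725667 -4.19991127 -0.32580944] 1.6088607232021197 lugtip 0.06243168033831619
```

View pics/s5.png

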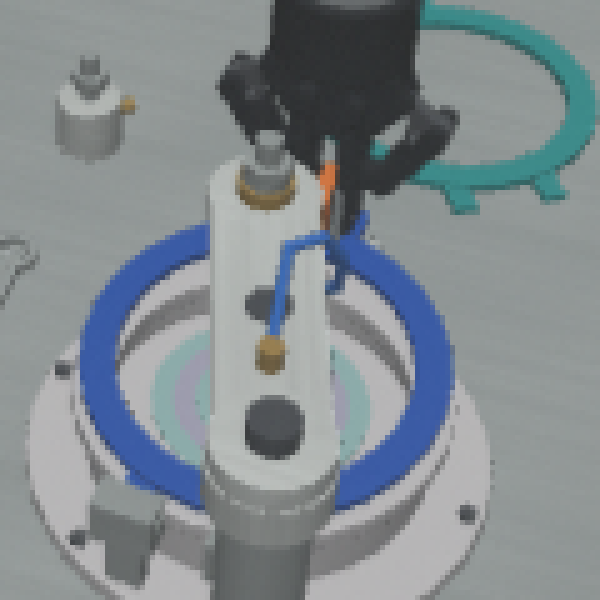

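The scene crop shows the −y lug gone under its hook (crop 130,478). The tab is raised, with the ring clear of the head and no contact force. Now I'll press the tab side down, following its arc (TCP about 2.6 mm in −x).

Call:
drive_tool:
  commands: "0 0 0 0.1 0; 0 0.01 0 0.1 0; 0 0.01 0 0.1 0; 0 0.01 0 0.05 0; 0 0 0 0 0; 0 0 0 0 0; 0 0 0 0 0; 0 0 0 0 0"

```text
time: 19.4
tool_pos: [0.5451, 0.189, 0.0896]
tool_rot: [0.0, 0.037, 0.999, 0.0]
contact_force: [0.8, -0.3, 1.7]
gripper_width: 0.132
```

Run:
```python
from h import *
s=manip.state();t=s['tool_pos'];print(t,s['time'],s['contact_force'],s['ft_torque'])
p,e,_,_=fitring([t[0]+.09,t[1]-.007,t[2]-.01,4,-4.2,0]);print(p,e,"lugtip",p[2]-.0083-.116*np.sin(np.radians(p[3])))
```

```text
[0.54514297 0.18903479 0.08959547] 19.4 [ 0.78285246 -0.25291369  1.69185927] [-0.0145462  -0.69930849  0.02416261]
[ 0.63731497  0.18164742  0.07729798  3.88630902 -4.20001849  0.10820113] 1.5633793061219978 lugtip 0.06113585660230101
```

Call:
drive_tool:
  commands: "0 0.01 0 0.08 0; 0 0.01 0 0.08 0; 0 0.01 0 0.08 0; 0 0 0 0 0; 0 0 0 0 0; 0 0 0 0 0; 0 0 0 0 0; 0 0 0 0 0"

```text
time: 20.5
tool_pos: [0.5451, 0.1892, 0.0835]
tool_rot: [0.001, 0.037, 0.999, 0.0]
contact_force: [0.7, 0.1, 5.2]
gripper_width: 0.132
```

Call:
drive_tool:
  commands: "0 0.01 0 0.06 0; 0 0.01 0 0.06 0; 0 0 0 0.06 0; 0 0 0 0 0; 0 0 0 0 0; 0 0 0 0 0; 0 0 0 0 0; 0 0 0 0 0"

```text
time: 21.5
tool_pos: [0.5434, 0.1891, 0.0767]
tool_rot: [0.0, 0.037, 0.999, -0.0]
contact_force: [1.3, 0.5, 1.9]
gripper_width: 0.134
```

Run:
```python
from h import *
s=manip.state();t=s['tool_pos'];print(t,s['time'],s['contact_force'],s['ft_torque'])
p,e,_,_=fitring([t[0]+.09,t[1]-.007,t[2]-.01,2,-4.2,0]);print(p,e,"lugtip",p[2]-.0083-.116*np.sin(np.radians(p[3])))
```

```text
[0.54335283 0.18908269 0.07673105] 21.5 [1.30654814 0.47664109 1.92489826] [ 0.03137385 -0.83449286  0.04296129]
[ 6.37628475e-01  1.81503109e-01  7.04285850e-02 -7.47582780e-04
 -4.19999988e+00 -5.64317034e-03] 1.5686380938435478 lugtip 0.062130098590012
```

The force fell to about 2 N with the ring level at rim height, which fits a snapped catch. Now I'll press firmly.

Call:
drive_tool:
  commands: "0 0 0 0.05 0; 0 0 0 0.05 0; 0 0 0 0.05 0; 0 0 0 0.05 0; 0 0 0 0.03 0; 0 0 0 0 0; 0 0 0 0 0; 0 0 0 0 0"

```text
time: 22.6
tool_pos: [0.5437, 0.1893, 0.0762]
tool_rot: [-0.001, 0.037, 0.999, -0.0]
contact_force: [-16.3, -4.4, 33.6]
gripper_width: 0.132
```

Run:
```python
from h import *
s=manip.state();t=s['tool_pos'];print(t,s['time'],s['contact_force'],s['ft_torque'])
p,e,_,_=fitring([t[0]+.09,t[1]-.007,t[2]-.01,0,-4.2,0]);print(p,e,"lugtip",p[2]-.0083-.116*np.sin(np.radians(p[3])))
f=manip.grab_frame("scene"); a=cv2.resize(f[170:290,310:430,::-1],(500,500),interpolation=3);b=cv2.resize(f[200:235,355:390,::-1],(300,500),interpolation=0);cv2.imwrite("pics/s6.png",np.hstack([a,b]))
```

```text
[0.54370458 0.18933979 0.07617681] 22.6 [-16.25573323  -4.41176169  33.58554216] [-0.7456068   1.95011914 -0.10275204]
[ 0.63817423  0.1816041   0.07016929 -0.11785421 -4.20000037 -0.07203362] 1.6069676171954064 lugtip 0.062107894963951055
```

View pics/s6.png

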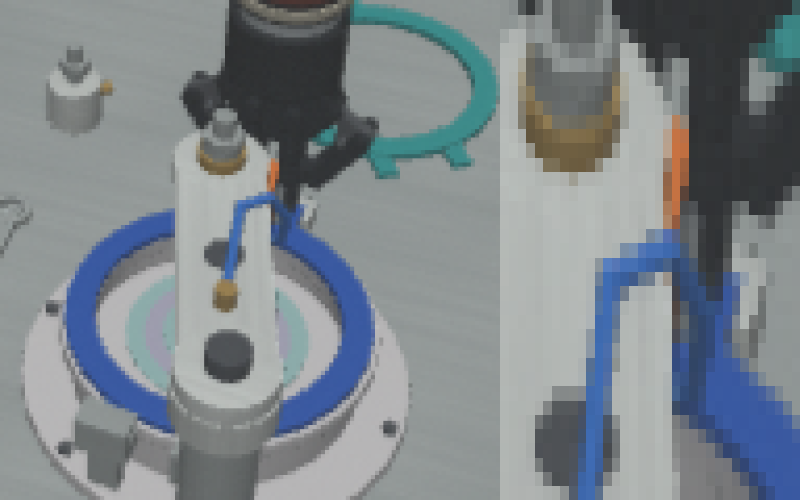

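The picture shows the ring flat on the rim, with its lug under the hook and the head clear. The force is 34 N. I'll ease it to about 28 N for margin, then hand in.

Call:
drive_tool:
  commands: "0 0 0 -0.03 0; 0 0 0 0 0; 0 0 0 0 0; 0 0 0 0 0; 0 0 0 0 0; 0 0 0 0 0; 0 0 0 0 0; 0 0 0 0 0"

```text
time: 23.75
tool_pos: [0.5437, 0.1893, 0.0762]
tool_rot: [-0.001, 0.037, 0.999, -0.0]
contact_force: [-13.2, -4.2, 29.0]
gripper_width: 0.13
```

Run:
```python
from h import *
s=manip.state();print(s['tool_pos'],s['time'],s['contact_force'],s['gripper_width']); 
if s['contact_force'][2]>15: print(manip.job_done())
```

```text
[0.54368646 0.18932081 0.07615278] 23.75 [-13.23824328  -4.23489226  29.02456388] 0.13036219768284327
the job is handed in; nothing more can be done
None
```

The large blue ring is back on the spin bowl. I handed the job in at 23.75 s, still gripping the tab and pressing down with about 29 N.

**How it went:** I carried the ring in level below the transfer head. The tool cannot tilt, so I pressed the ring's lip on the flat top of the catch with up to about 24 N to tip it about 6°, lugs down. I then slid the lugs under the hooks with the tab side raised and pressed the tab side down.

**Last checks that agreed:**
- The image fit put the ring level, within about 0.1°, with its underside about 62 mm above the table, which is rim height.
- Its centre was about 0.5 mm in x and 1.5 mm in y from my seat estimate. That estimate was itself uncertain by about 2 mm in y.
- The press force fell to about 2 N as the ring reached home, and the final picture shows the ring flat with the visible lug under its hook.

**Not directly confirmed:**
- **Catch:** I never saw it over the lip and did not record the 9–15 N peak, because force is only read at the end of each call. That it snapped rests on the force drop and on the ring lying fully home.
- **Second hook:** the transfer arm hides the +y hook, so I could not see that lug.
- **Sideways force:** the final push also carries about 13 N of sideways force on the ring.

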